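# Find the cooling fan that binds

### The arm

A 7-joint arm with a two-finger parallel gripper is mounted at the origin on the work surface. World frame = base frame: x ahead of the robot, y to its left, z up, the work surface at z = 0. Lengths are in m, angles in rad, forces in N, time in s.
With the tool pointing down it reaches from about 0.4 to 0.85 m from the base axis. Payload 4.5 kg.
Tool frame: the origin (TCP) lies midway between the tips of the shut fingers; the grasp point (between the pads) lies 19 mm behind it (r.hold_point_z is the distance from the TCP to the grasp point, in m); z points along the fingers, y is the direction in which the jaws open and shut (so a half turn about z gives the same grasp; the last joint's range is limited). The gripper opens to 88 mm and grips with 3 to 60 N. Pads are 18 mm wide; open, the fingers measure 123 mm over their backs; the gripper's body (75 mm by 187 mm) begins 45 mm behind the grasp point.
Start: joints at [-1.251, 0.689, -0.195, 1.565, 0.157, 0.902, -0.215], TCP at [0.176, 0.6, 0.239] pointing down, gripper open.
Joint ranges: [-3.01, 3.01], [-0.46, 2.08], [-1.47, 1.51], [0.13, 2.56], [-1, 4.14], [0.04, 2.09], [-2.66, 2.66]. Speed limits (rad/s): [2.57, 2.57, 3.14, 3.14, 3.14, 3.14, 3.14].

### API

Orientations are given as a unit quaternion [x, y, z, w].
In Python, from plant import r gives the robot as it stands. The module is installed in compiled form; this text tells all that it offers.
- The arm moves only by the tool move_arm, never from a script. Its arguments are lists of equal length, an entry for each row: "turn": the turn, a rotation vector about the tool's x, y, z in units of 2 pi rad (1.0 is 2 pi rad), a list of three; "dp": the shift along the tool's x, y, z in units of 2.5 cm (1.0 is 2.5 cm), a list of three; "jaw": the closure, from -1 (fully open) to 1 (shut), so that 0 is half open. In form: {"turn": [[wx, wy, wz], ...], "dp": [[x, y, z], ...], "jaw": [jaw, ...]}. A call has 1 to 10 rows; each row shifts and turns the commanded pose from where the row before left it, along the tool's axes as they then stand; what a row does not reach is not made up. A row lasts 1/12 s, in which the tool goes at most 41.7 mm and 7.16 degrees, less where a joint would pass 70% of its speed; a pose out of reach is approached as far as the arm can. A call with a number of a shift or a turn outside -1 to 1 is refused whole. A call with a gripper value outside its range is refused whole. The fingers move at their own pace and stop on an object; "newtons" is the grip in N (left out, the last holds). Time passes only in rows, so rows that do not move let the fingers close. It gives the time, the measured TCP pose, the force and the opening at its end, in the units of the state.
- r.get_state(): the state, without advancing time (a new reading comes with each control period).
- r.snapshot(name): name is "scene" or "top" or "wrist"; returns a dict with "frame" (420x560x3 uint8, blue, green, red), "mtx" (3x3 intrinsics, pixels), "origin" and "orientation" of the camera in the world; the wrist camera has in their place "tool_from_camera" (4x4, takes a point from camera to tool coordinates, whose origin is the TCP and whose axes are the flange's). Camera axes: x right, y up, looking along -z (the intrinsics and any distortion apply to the point x, -y, -z); pixel columns grow to the right and rows downward; lengths in m; the calibration is good to about 2 mm. A picture is of the moment at which its call begins: read the wrist's pose just before it. There is no depth.
- r.finish_job(): hands the job in, once; it reports no verdict.
The state is a dict: "clock": time; "q": joint angles; "qd": joint speeds; "joint_torque": joint torques, N m; "tool_pos": TCP position; "eef_rot": TCP orientation; "contact_force": force on the tool from outside, world axes, zero at the start; "moment": the same for the moment, N m; "opening": opening from 0.0 (shut) to 1.0 (fully open).
Only numpy, scipy, OpenCV 4.12 (cv2) and the standard library are available. Lean on these libraries where they do the work, as an engineer would, in place of code of your own. Each camera call takes 0.05 s, during which the arm holds its last target.

### The job

Two cooling fans stand on the blue repair mat and one of them binds on its axle. While both stand where they are, flick the blades of each fan so that it turns visibly (20 degrees or more); then set the one that stops dead instead of coasting down in the red tray, upright on its foot, and leave the free-spinning one standing in its place.

Things in the scene. Friction and masses are not known exactly. Their poses are not given: they have to be found in the camera images.
- fan_a_hub (a point): fan a: on its axle, half-way up the bare hub, 46 mm above the underside of its foot; z up, x along the yellow blade (turns with the rotor). Steel foot 84 mm across, 6 thick; four blades 90 degrees apart (three black, one yellow), 50 mm long from the axle, 12 to 25 mm above the underside, open gaps between; plain black hub 34 mm across, bare from 25 to its top at 60 mm, is the grip. 0.33 to 0.46 kg, loose
- fan_b_hub (a point): fan b, same size and look as fan a: on its axle, half-way up the bare hub, 46 mm above the underside of its foot; z up, x along the yellow blade (turns with the rotor). Both fans stand on a blue mat whose top is 4 mm above the table; they stay put when a blade is pushed gently
- rotor_a (a joint): turn of fan a's rotor on its axle, rad, 0 at the start, growing counter-clockwise from above, no stops, counted over many turns. A blade pushed sideways turns it with under 1 N. A good fan then coasts on for seconds; a binding one stops dead when the push ends
- rotor_b (a joint): turn of fan b's rotor on its axle, rad, 0 at the start, growing counter-clockwise from above, no stops, counted over many turns. A blade pushed sideways turns it with under 1 N. A good fan then coasts on for seconds; a binding one stops dead when the push ends
- tray_in (a point): centre of the inner floor of the fixed red reject tray, open at the top, 170 mm square outside and 160 mm inside, walls 5 mm thick rising 25 mm above this floor; z up, x and y along the walls

How it is judged:
By the outcome, as a careful person would: the job done as asked, in the order asked, and still so for the second after the job is handed in, with the robot touching nothing.
It also fails if it takes over 61 s, if anything falls off the work surface, if the arm or the gripper's body presses on something with over 40 N, if the wrist force passes 120 N, or if a joint passes its speed limit or range.

## Working session

There is one attempt and no reset: what is moved stays moved. The work goes in short steps, Python scripts to look and compute and a tool call to move; the robot and the scene stay as the last step left them, time stands still between calls to the robot, and variables do not carry over. Pictures are saved under pics/ and viewed, and the job is handed in when it is done.

Besides the shell and the picture viewer there is one more tool, called after ">>>" as name(argument=value, ...) on one line, values as JSON. move_arm: Moves the arm, as the interface text tells. Shifts and turns lie within -1 to 1; 1 stands for 2.5 cm of shift or 2 pi rad of turn. Its arguments: {"type":"object","properties":{"turn":{"type":"array","items":{"type":"array","items":{"type":"number","minimum":-1,"maximum":1}}},"dp":{"type":"array","items":{"type":"array","items":{"type":"number","minimum":-1,"maximum":1}}},"jaw":{"type":"array","items":{"type":"number"}},"newtons":{"type":"number"}},"required":["turn","dp","jaw"]}

```bash
mkdir -p pics; ls; cat > h.py <<'E'
from plant import r
import numpy as np, cv2
from scipy.spatial.transform import Rotation as R
def snap(n,f):
    st=r.get_state(); s=r.snapshot(n); cv2.imwrite('pics/'+f,s['frame']); return st,s
def ray(s,px,z):
    M=np.array(s['mtx']); d=s.get('dist'); 
    v=np.linalg.inv(M)@np.array([px[0],px[1],1.]); v=np.array([v[0],-v[1],-v[2]])
    o=np.array(s['origin']); q=np.array(s['orientation'])
    Rm=R.from_quat(q).as_matrix() if q.size==4 else q.reshape(3,3)
    d=Rm@v; return o+d*(z-o[2])/d[2]
E
python3 - <<'E'
from h import *
st,s=snap('top','top1.png'); print({k:v for k,v in s.items() if k!='frame'})
_,s=snap('scene','sc1.png'); print({k:v for k,v in s.items() if k!='frame'})
print(st, r.hold_point_z)
E
```

```text
pics
{'mtx': array([[409.1896154 ,   0.        , 280.81016836],
       [  0.        , 409.1896154 , 212.80920752],
       [  0.        ,   0.        ,   1.        ]]), 'origin': array([0.41584554, 0.00784539, 0.94110796]), 'orientation': array([-0.04503442,  0.05086514,  0.71041843, -0.70049289])}
{'mtx': array([[523.16878489,   0.        , 280.14513323],
       [  0.        , 523.16878489, 210.0016759 ],
       [  0.        ,   0.        ,   1.        ]]), 'origin': array([ 0.96811232, -0.67642653,  1.09422547]), 'orientation': array([0.31650171, 0.09634814, 0.25986479, 0.90720119])}
{'clock': 0.0, 'q': array([-1.2511874 ,  0.69001363, -0.19452418,  1.56634379,  0.15734485,
        0.9025053 , -0.21510713]), 'qd': array([-0.00031229,  0.00099185,  0.0010426 , -0.00020062, -0.00016017,
       -0.00043909,  0.00070843]), 'joint_torque': array([-7.49030714e-04, -5.27572203e+01, -1.26682732e+00, -1.53431869e+01,
       -5.25305572e-02,  6.46001790e-03,  1.68012766e-04]), 'tool_pos': array([0.17608247, 0.59901875, 0.23789187]), 'eef_rot': array([ 1.42362608e-01,  9.89814130e-01, -9.34811789e-04, -5.25601717e-05]), 'contact_force': array([ 0.27246405,  0.43569281, -0.45944183]), 'moment': array([-0.04055143, -0.0252732 ,  0.01505803]), 'opening': 1.003623769336473} 0.0187
```

View pics/top1.png

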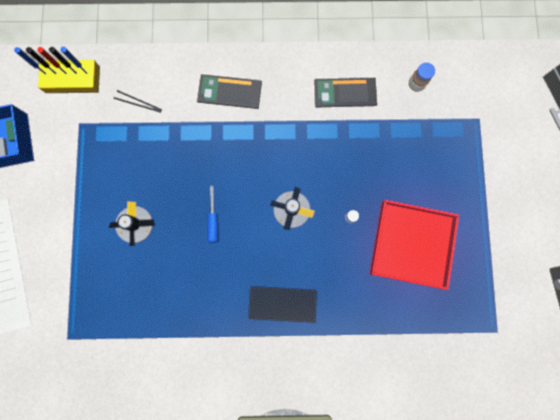

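View pics/sc1.png

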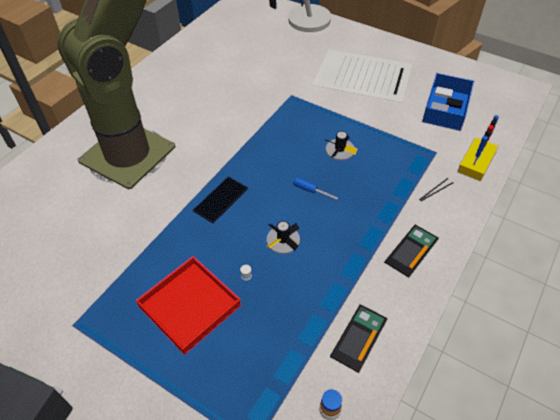

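```bash
python3 - <<'E'
from h import *
for n,f in (('top','top1.png'),('scene','sc1.png')):
    im=cv2.imread('pics/'+f); s=r.snapshot(n)
    b,g,rr=[im[...,i].astype(int) for i in range(3)]
    hsv=cv2.cvtColor(im,cv2.COLOR_BGR2HSV)
    blue=cv2.inRange(hsv,(95,120,40),(125,255,255))
    mats=max(cv2.findContours(cv2.morphologyEx(blue,cv2.MORPH_CLOSE,np.ones((25,25))),0,2)[0],key=cv2.contourArea)
    mat=np.zeros(blue.shape,np.uint8); cv2.drawContours(mat,[cv2.convexHull(mats)],-1,255,-1)
    gray=cv2.bitwise_and(cv2.inRange(hsv,(0,0,100),(179,70,255)),mat)
    notblue=cv2.bitwise_and(255-blue,mat)
    yel=cv2.bitwise_and(cv2.inRange(hsv,(18,120,100),(35,255,255)),mat)
    red=cv2.inRange(hsv,(0,150,60),(8,255,255))|cv2.inRange(hsv,(172,150,60),(179,255,255))
    red=cv2.bitwise_and(red,mat)
    for c in cv2.findContours(yel,0,2)[0]:
        if cv2.contourArea(c)>20:
            m=cv2.moments(c);p=(m['m10']/m['m00'],m['m01']/m['m00']);print(n,'yel',p,ray(s,p,.029).round(4))
            x,y=map(int,p)
            crop=im[max(0,y-45):y+45,max(0,x-45):x+45]; cv2.imwrite(f'pics/{n}_crop{x}.png',cv2.resize(crop,None,fx=6,fy=6,interpolation=2)); print('crop org',max(0,x-45),max(0,y-45))
            # foot gray ellipse
            roi=np.zeros_like(gray); cv2.circle(roi,(x,y),55,255,-1)
            gm=cv2.bitwise_and(gray,roi)
            cs=[q for q in cv2.findContours(gm,0,2)[0] if cv2.contourArea(q)>25]
            for q in cs: print('  gray',cv2.boundingRect(q),cv2.contourArea(q))
    c=max(cv2.findContours(red,0,2)[0],key=cv2.contourArea)
    box=cv2.approxPolyDP(cv2.convexHull(c),8,True)[:,0]
    for z in (.004,.031,.034): 
        P=np.array([ray(s,p,z) for p in box]);print(z,P.round(3).tolist(),P.mean(0).round(4),np.linalg.norm(np.diff(P,axis=0),axis=1).round(4))
E
```

```text
top yel (305.4533333333333, 211.88666666666666) [ 0.5417 -0.0561  0.029 ]
crop org 260 166
  gray (290, 214, 23, 14) 141.0
  gray (346, 210, 13, 12) 105.5
  gray (274, 206, 14, 20) 151.0
  gray (276, 192, 36, 21) 366.0
top yel (131.3806818181818, 208.93560606060603) [0.5537 0.335  0.029 ]
crop org 86 163
  gray (134, 226, 18, 17) 190.5
  gray (116, 208, 16, 34) 296.5
  gray (127, 201, 25, 19) 136.5
0.004 [[0.533, -0.409, 0.004], [0.365, -0.372, 0.004], [0.403, -0.204, 0.004], [0.568, -0.241, 0.004]] [ 0.4673 -0.3063  0.004 ] [0.1723 0.1725 0.1693]
0.031 [[0.53, -0.397, 0.031], [0.366, -0.361, 0.031], [0.403, -0.197, 0.031], [0.564, -0.234, 0.031]] [ 0.4658 -0.2973  0.031 ] [0.1673 0.1675 0.1644]
0.034 [[0.529, -0.396, 0.034], [0.367, -0.36, 0.034], [0.404, -0.197, 0.034], [0.563, -0.233, 0.034]] [ 0.4657 -0.2963  0.034 ] [0.1668 0.167  0.1639]
scene yel (273.4371584699453, 242.8142076502732) [ 0.5467 -0.0586  0.029 ]
crop org 228 197
  gray (240, 264, 12, 16) 121.5
  gray (270, 242, 23, 12) 150.0
  gray (290, 231, 10, 14) 68.0
  gray (267, 229, 10, 17) 92.5
  gray (278, 221, 11, 10) 68.0
scene yel (350.0428134556575, 149.03363914373088) [0.5568 0.3334 0.029 ]
crop org 305 104
  gray (315, 189, 23, 11) 36.0
  gray (333, 151, 21, 9) 102.0
  gray (326, 139, 10, 17) 93.5
  gray (337, 131, 10, 8) 44.0
  gray (317, 94, 88, 46) 1633.5
0.004 [[0.389, -0.186, 0.004], [0.566, -0.234, 0.004], [0.527, -0.397, 0.004], [0.35, -0.352, 0.004]] [ 0.4582 -0.2923  0.004 ] [0.1828 0.1673 0.1822]
0.031 [[0.404, -0.198, 0.031], [0.576, -0.245, 0.031], [0.538, -0.404, 0.031], [0.366, -0.361, 0.031]] [ 0.4708 -0.3018  0.031 ] [0.1783 0.1632 0.1777]
0.034 [[0.405, -0.2, 0.034], [0.577, -0.246, 0.034], [0.539, -0.404, 0.034], [0.367, -0.361, 0.034]] [ 0.4722 -0.3029  0.034 ] [0.1778 0.1627 0.1772]
```

View crops.

```bash
ls pics; python3 - <<'E'
import cv2,numpy as np
a=[cv2.imread(f'pics/{n}') for n in ('top_crop305.png','top_crop131.png')]
cv2.imwrite('pics/c1.png',cv2.resize(np.hstack(a),(800,400)))
E
```

```text
sc1.png
scene_crop273.png
scene_crop350.png
top1.png
top_crop131.png
top_crop305.png
```

View pics/c1.png

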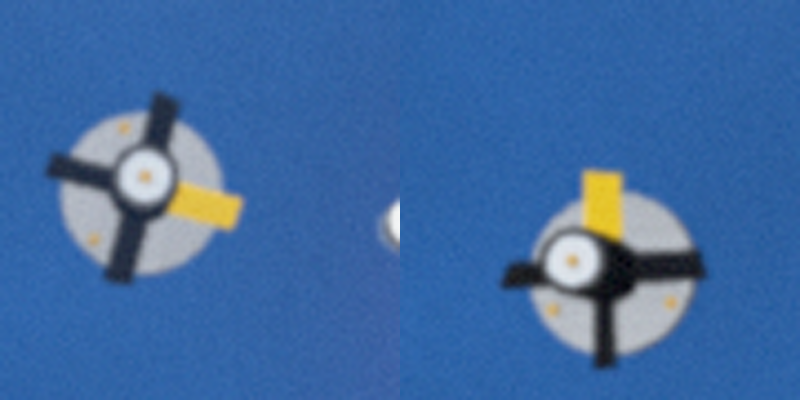

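```bash
python3 - <<'E'
from h import *
a=[cv2.imread(f'pics/{n}') for n in ('scene_crop273.png','scene_crop350.png')]
cv2.imwrite('pics/c2.png',cv2.resize(np.hstack(a),(800,400)))
s=r.snapshot('top')
for p,z in (((134,224.4),.010),((124.9,221.7),.064),((291.8,209.3),.010),((292.6,205.6),.064)): print(ray(s,p,z).round(4))
E
```

```text
[0.5208 0.3346 0.01  ]
[0.5208 0.3354 0.064 ]
[ 0.5508 -0.0262  0.01  ]
[ 0.551  -0.0261  0.064 ]
```

View pics/c2.png

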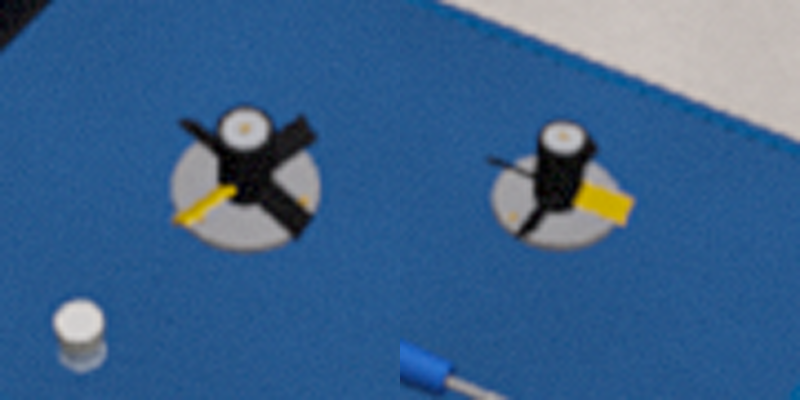

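>>> move_arm(turn=[[0, 0, -0.0151], [0, 0, -0.0151], [0, 0, -0.0151], [0, 0, 0], [0, 0, 0], [0, 0, 0]], dp=[[-1, 0, 0], [-1, 0, 0], [-1, 0, 0], [-1, -0.5, 0], [-1, -0.5, 0], [-1, -0.5, 0]], jaw=[1, 1, 1, 1, 1, 1], newtons=20)

```text
clock: 0.75
tool_pos: [0.3257, 0.5471, 0.2385]
eef_rot: [0.001, 1.0, -0.0, -0.0]
contact_force: [0.2, 0.3, 1.0]
opening: 0.573
```

```bash
cat >> h.py <<'E'
def go(x,y,z,yaw=None):
    st=r.get_state(); Rm=R.from_quat(st['eef_rot']).as_matrix()
    d=Rm.T@(np.array([x,y,z])-st['tool_pos'])/.025
    ya=np.degrees(np.arctan2(Rm[1,1],Rm[0,1]))
    print('t',round(st['clock'],2),'pos',st['tool_pos'].round(4),'yaw_y',ya.round(2),'units',d.round(2),'F',st['contact_force'].round(1),'op',round(st['opening'],2),'zdown',Rm[:,2].round(3))
E
python3 -c "
from h import *
go(.551,.38,.12)
print(r.get_state()['q'].round(2))"
```

```text
t 0.75 pos [0.3257 0.5471 0.2385] yaw_y 89.94 units [-9.02 -6.68  4.74] F [0.2 0.3 1. ] op 0.57 zdown [-0. -0. -1.]
[-0.95  0.71 -0.29  1.52  0.23  0.94  0.26]
```

>>> move_arm(turn=[[0, 0, 0], [0, 0, 0], [0, 0, 0], [0, 0, 0], [0, 0, 0], [0, 0, 0], [0, 0, 0], [0, 0, 0], [0, 0, 0], [0, 0, 0]], dp=[[-1, -0.74, 0.5], [-1, -0.74, 0.5], [-1, -0.74, 0.5], [-1, -0.74, 0.5], [-1, -0.74, 0.5], [-1, -0.74, 0.5], [-1, -0.74, 0.5], [-1, -0.74, 0.5], [-1, -0.74, 0.7], [0, 0, 0]], jaw=[1, 1, 1, 1, 1, 1, 1, 1, 1, 1])

```text
clock: 1.58
tool_pos: [0.5552, 0.3718, 0.1174]
eef_rot: [0.006, 1.0, -0.005, 0.001]
contact_force: [0.4, -0.7, -0.6]
opening: 0.007
```

```bash
python3 -c "
from h import *
go(.551,.38,.021)
snap('scene','sc2.png');snap('top','top2.png')"
```

```text
t 1.58 pos [0.5552 0.3718 0.1174] yaw_y 89.35 units [0.18 0.36 3.85] F [ 0.4 -0.7 -0.6] op 0.01 zdown [ 0.001 -0.009 -1.   ]
```

View pics/sc2.png

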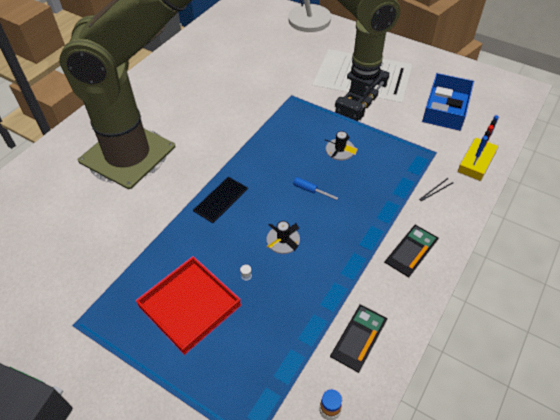

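View pics/top2.png

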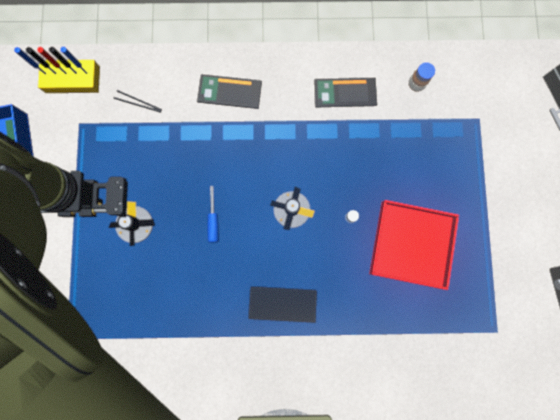

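>>> move_arm(turn=[[0, 0, 0], [0, 0, 0], [0, 0, 0], [0, 0, 0], [0, 0, 0], [0, 0, 0], [0, 0, 0]], dp=[[0.1, 0.36, 0], [0, 0, 0.9], [0, 0, 0.9], [0, 0, 0.9], [0, 0, 0.6], [0, 0, 0.5], [0, 0, 0]], jaw=[1, 1, 1, 1, 1, 1, 1])

```text
clock: 2.27
tool_pos: [0.5447, 0.3908, 0.0241]
eef_rot: [-0.0, 1.0, -0.001, -0.002]
contact_force: [0.2, -0.5, 0.1]
opening: 0.007
```

```bash
python3 -c "
from h import *
go(.501,.38,.021)
st,s=snap('wrist','w3.png');print(s['tool_from_camera'])
snap('top','top3.png')"
```

```text
t 2.27 pos [0.5447 0.3908 0.0241] yaw_y 90.06 units [ 1.75 -0.43  0.13] F [ 0.2 -0.5  0.1] op 0.01 zdown [-0.003 -0.001 -1.   ]
[[ 8.54411338e-04  9.65716859e-01  2.59596261e-01  6.57987799e-02]
 [ 9.99999541e-01 -7.12509222e-04 -6.40721007e-04  5.27598806e-04]
 [-4.33790349e-04  2.59596689e-01 -9.65717024e-01 -1.47566999e-01]
 [ 0.00000000e+00  0.00000000e+00  0.00000000e+00  1.00000000e+00]]
```

View pics/w3.png

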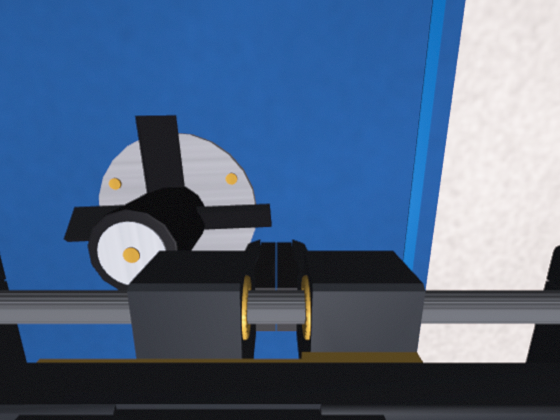

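View pics/top3.png

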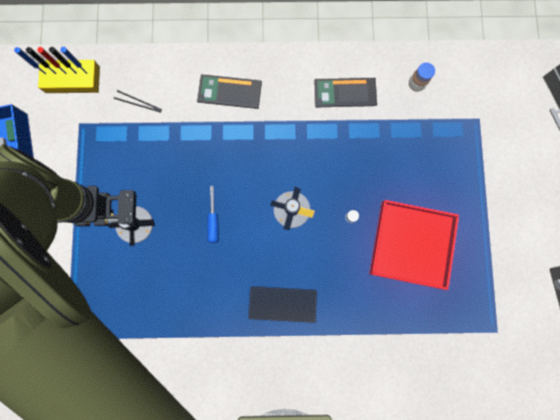

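>>> move_arm(turn=[[0, 0, 0], [0, 0, 0], [0, 0, 0], [0, 0, 0], [0, 0, 0], [0, 0, 0], [0, 0, 0], [0, 0, 0], [0, 0, 0], [0, 0, 0]], dp=[[0, -0.6, 0.13], [0, 0, 0], [0.33, 0, 0], [0.33, 0, 0], [0.33, 0, 0], [0.33, 0, 0], [0.33, 0, 0], [0.33, 0, 0], [0, 1, 0], [0, 1, -1]], jaw=[1, 1, 1, 1, 1, 1, 1, 1, 1, 1])

```text
clock: 3.2
tool_pos: [0.4942, 0.4216, 0.044]
eef_rot: [0.001, 1.0, -0.004, -0.003]
contact_force: [0.9, 0.7, -1.1]
opening: 0.007
```

```bash
python3 -c "
from h import *
go(.501,.38,.021)
snap('top','top4.png');snap('wrist','w4.png');snap('scene','sc4.png')
a=[cv2.imread('pics/'+n) for n in('top4.png','w4.png','sc4.png')]
a=[a[0][160:300,60:250],a[1][:280,:380],a[2][90:200,280:430]]
cv2.imwrite('pics/m4.png',np.hstack([cv2.resize(x,(266,200)) for x in a]))
"
```

```text
t 3.2 pos [0.4942 0.4216 0.044 ] yaw_y 89.89 units [-0.28 -1.65  0.93] F [ 0.9  0.7 -1.1] op 0.01 zdown [-0.007 -0.009 -1.   ]
```

View pics/m4.png

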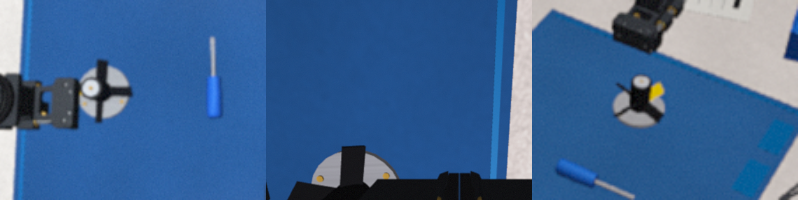

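>>> move_arm(turn=[[0, 0, 0], [0, 0, 0], [0, 0, 0]], dp=[[0, 0.5, -1], [0, 0, -1], [0, 0, -1]], jaw=[1, 1, 1])

```text
clock: 3.6
tool_pos: [0.4965, 0.4369, 0.1227]
eef_rot: [0.0, 1.0, -0.001, -0.001]
contact_force: [-0.4, 1.1, 0.7]
opening: 0.005
```

```bash
cat > v.py <<'E'
from h import *
import sys
n=sys.argv[1]
go(.551,-.026,.12)
A=[]
for k in range(2):
  for c in ('top','scene'):
    st,s=snap(c,f'{c}{n}_{k}.png'); f=s['frame']
    A.append(f[160:300,60:250] if c=='top' and sys.argv[2]=='L' else f[140:280,200:390] if c=='top' else f[90:200,280:430] if sys.argv[2]=='L' else f[180:300,210:370])
cv2.imwrite(f'pics/m{n}.png',np.vstack([np.hstack([cv2.resize(x,(390,290),interpolation=2) for x in A[i:i+2]]) for i in (0,2)]))
E
python3 v.py 5 L
```

```text
t 3.6 pos [0.4965 0.4369 0.1227] yaw_y 89.96 units [ -2.19 -18.51   0.14] F [-0.4  1.1  0.7] op 0.01 zdown [-0.001 -0.002 -1.   ]
```

View pics/m5.png

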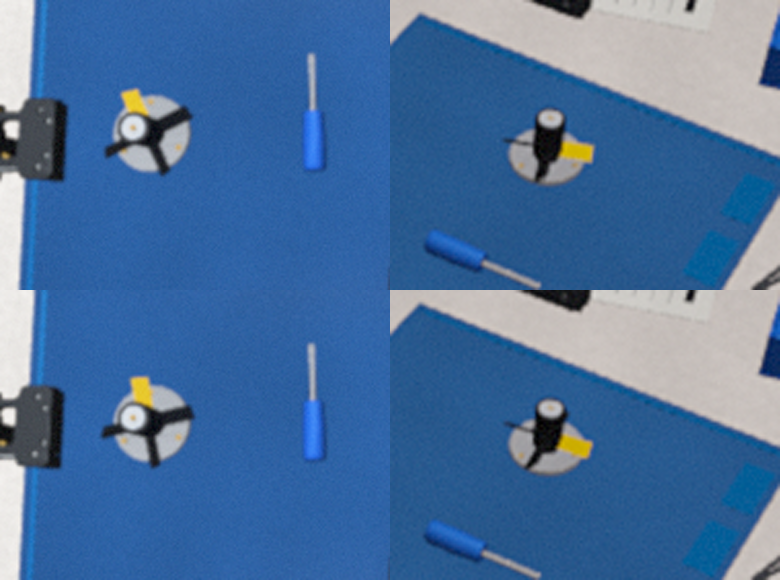

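>>> move_arm(turn=[[0, 0, 0.0157], [0, 0, 0.0157], [0, 0, 0.0157], [0, 0, 0], [0, 0, 0], [0, 0, 0], [0, 0, 0], [0, 0, 0], [0, 0, 0], [0, 0, 0]], dp=[[0, -1, 0], [0, -1, 0], [0, -1, 0], [-0.6, -1, 0], [-0.6, -1, 0], [-0.6, -1, 0], [-0.6, -1, 0], [-0.6, -1, 0], [-0.6, -1, 0], [-0.6, -1, 0]], jaw=[1, 1, 1, 1, 1, 1, 1, 1, 1, 1])

```text
clock: 4.63
tool_pos: [0.5378, 0.1627, 0.1213]
eef_rot: [0.148, 0.989, -0.001, -0.002]
contact_force: [0.4, -0.1, 0.5]
opening: 0.005
```

```bash
python3 -c "
from h import *
go(.592,.004,.12)"; python3 v.py 6 L
```

```text
t 4.63 pos [0.5378 0.1627 0.1213] yaw_y 72.95 units [-3.93 -5.43  0.06] F [ 0.4 -0.1  0.5] op 0.0 zdown [-0.003 -0.002 -1.   ]
t 4.63 pos [0.5378 0.1627 0.1213] yaw_y 72.95 units [-2.72 -7.06  0.06] F [ 0.4 -0.1  0.5] op 0.0 zdown [-0.003 -0.002 -1.   ]
```

View pics/m6.png

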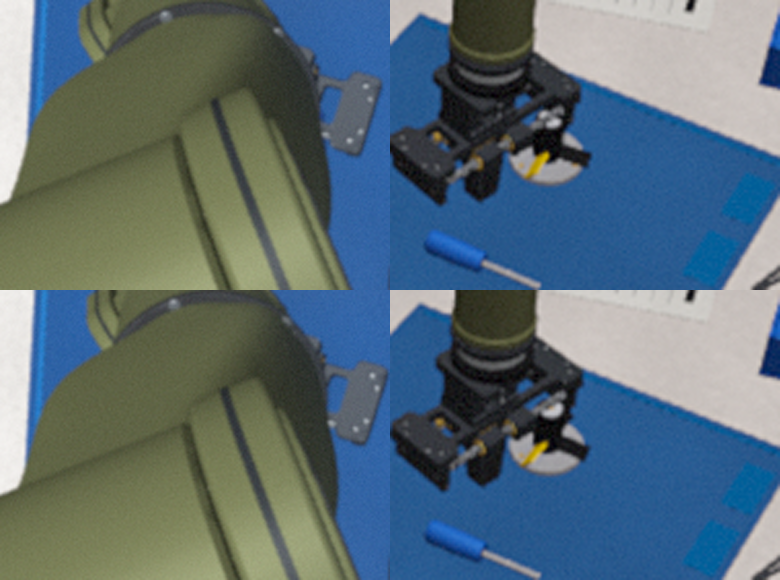

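>>> move_arm(turn=[[0, 0, 0], [0, 0, 0], [0, 0, 0], [0, 0, 0], [0, 0, 0], [0, 0, 0], [0, 0, 0]], dp=[[-0.6, -0.9, 0], [-0.6, -0.9, 0], [-0.6, -0.9, 0], [-0.6, -0.9, 0], [-0.6, -0.7, 0], [-0.4, -0.4, 0], [0, 0, 0]], jaw=[1, 1, 1, 1, 1, 1, 1])

```text
clock: 5.42
tool_pos: [0.5869, 0.0255, 0.1223]
eef_rot: [0.15, 0.989, -0.001, 0.0]
contact_force: [-0.2, 0.2, -0.1]
opening: 0.006
```

```bash
python3 -c "
from h import *
go(.592,.004,.021)
snap('top','t7.png'); go(.592,.004,.021)"
```

```text
t 5.42 pos [0.5869 0.0255 0.1223] yaw_y 72.78 units [-0.45 -0.76  4.05] F [-0.2  0.2 -0.1] op 0.01 zdown [ 0.    -0.001 -1.   ]
t 5.47 pos [0.5861 0.0283 0.1224] yaw_y 72.92 units [-0.51 -0.86  4.06] F [-0.7  0.4  0.5] op 0.0 zdown [-0.     0.001 -1.   ]
```

View pics/t7.png

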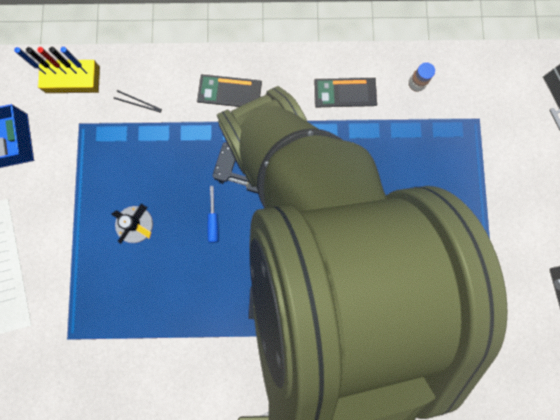

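>>> move_arm(turn=[[0, 0, 0], [0, 0, 0], [0, 0, 0], [0, 0, 0], [0, 0, 0], [0, 0, 0], [0, 0, 0], [0, 0, 0]], dp=[[-0.5, -0.85, 0], [0, 0, 0.6], [0, 0, 0.9], [0, 0, 0.9], [0, 0, 0.9], [0, 0, 0.5], [0, 0, 0.25], [0, 0, 0]], jaw=[1, 1, 1, 1, 1, 1, 1, 1])

```text
clock: 6.13
tool_pos: [0.5907, 0.006, 0.0206]
eef_rot: [0.147, 0.989, 0.0, -0.001]
contact_force: [-0.4, 0.6, 0.5]
opening: 0.006
```

```bash
python3 -c "
from h import *
go(.592,.004,.021)
snap('wrist','w8.png'); snap('scene','s8.png'); go(.592,.004,.021)"
```

```text
t 6.13 pos [0.5907 0.006  0.0206] yaw_y 73.11 units [-0.07 -0.06 -0.02] F [-0.4  0.6  0.5] op 0.01 zdown [-0.002  0.001 -1.   ]
t 6.23 pos [0.5922 0.0051 0.0224] yaw_y 73.04 units [-0.01 -0.04  0.05] F [ 0.9 -0.2 -0.2] op 0.0 zdown [ 0.001  0.001 -1.   ]
```

View pics/w8.png

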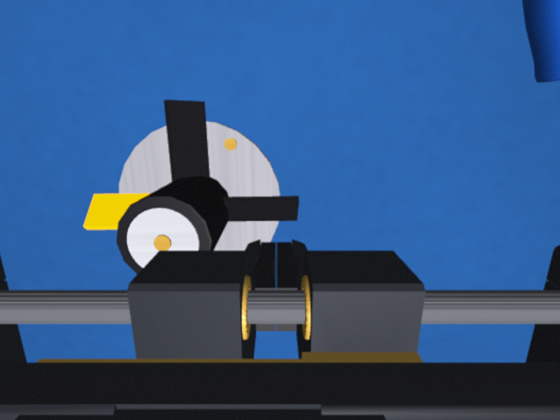

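View pics/s8.png

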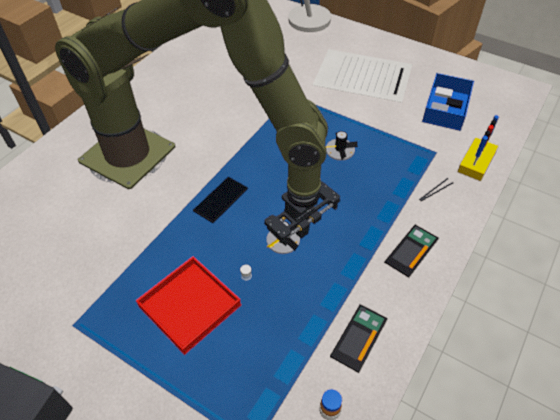

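>>> move_arm(turn=[[0, 0, 0], [0, 0, 0], [0, 0, 0], [0, 0, 0], [0, 0, 0], [0, 0, 0], [0, 0, 0], [0, 0, 0], [0, 0, 0]], dp=[[0.33, 0, 0], [0.33, 0, 0], [0.33, 0, 0], [0.33, 0, 0], [0.33, 0, 0], [0.33, 0, 0], [0, 0, -1], [0, 0, -1], [0, 0, -1]], jaw=[1, 1, 1, 1, 1, 1, 1, 1, 1])

```text
clock: 6.98
tool_pos: [0.5428, 0.019, 0.0971]
eef_rot: [0.148, 0.989, -0.0, -0.001]
contact_force: [0.7, -0.4, 0.7]
opening: 0.006
```

```bash
python3 -c "
from h import *
go(.592,.004,.021)
snap('wrist','w9.png'); A=[cv2.imread('pics/w9.png')]
snap('scene','s9.png');snap('scene','s9b.png');snap('wrist','w9b.png');A+=[cv2.imread('pics/'+n)[180:300,210:370] for n in('s9.png','s9b.png')]+[cv2.imread('pics/w9b.png')]
A=[cv2.resize(a,(390,290)) for a in A]
cv2.imwrite('pics/m9.png',np.vstack([np.hstack(A[:2]),np.hstack([A[3],A[2]])]))
"
```

```text
t 6.98 pos [0.5428 0.019  0.0971] yaw_y 73.03 units [-2.06  0.01  3.04] F [ 0.7 -0.4  0.7] op 0.01 zdown [-0.003 -0.    -1.   ]
```

View pics/m9.png

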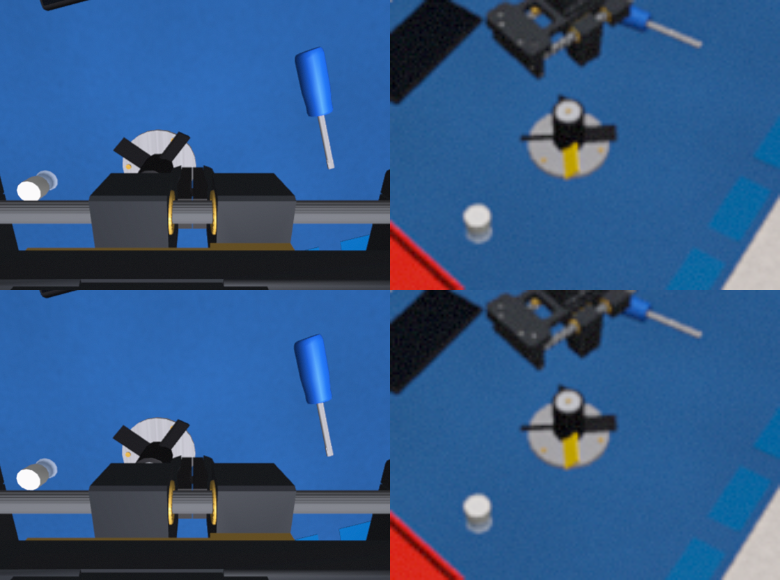

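```bash
python3 -c "
from h import *
s=r.snapshot('scene')
print(ray(s,(283.05,225.85),.064))
go(.551,-.026,.1)"
```

```text
[ 0.55325166 -0.02355459  0.064     ]
t 7.23 pos [0.5435 0.0185 0.0962] yaw_y 72.99 units [-0.81 -1.62 -0.15] F [-0.5  0.9 -0.3] op 0.0 zdown [-0.001 -0.    -1.   ]
```

>>> move_arm(turn=[[0, 0, 0], [0, 0, 0], [0, 0, 0], [0, 0, 0], [0, 0, 0], [0, 0, 0], [0, 0, 0], [0, 0, 0], [0, 0, 0]], dp=[[-0.3, -0.5, -0.4], [-0.3, -0.6, 0], [-0.2, -0.5, 0], [0, 0, 0], [0, 0, 0], [0, 0, 0], [0, 0, 0], [0, 0, 0], [0, 0, 0]], jaw=[-1, -1, -1, -1, -1, -1, -1, -1, -1])

```text
clock: 7.98
tool_pos: [0.5517, -0.0246, 0.1066]
eef_rot: [0.147, 0.989, 0.0, -0.0]
contact_force: [-0.2, -0.6, 1.0]
opening: 0.665
```

```bash
python3 -c "
from h import *
go(.552,-.025,.035)
snap('wrist','w10.png'); go(.552,-.025,.035)"
```

```text
t 7.98 pos [ 0.5517 -0.0246  0.1066] yaw_y 73.06 units [-0.02 -0.01  2.86] F [-0.2 -0.6  1. ] op 0.67 zdown [-0.     0.001 -1.   ]
t 8.03 pos [ 0.5518 -0.0248  0.1067] yaw_y 73.04 units [-0.01 -0.01  2.87] F [-0.2  0.1  1. ] op 0.71 zdown [-0.  0. -1.]
```

View pics/w10.png

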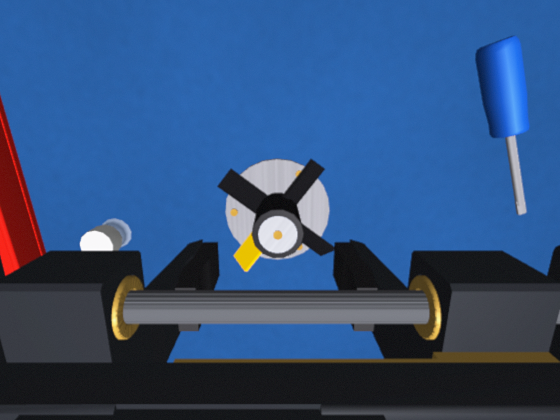

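Centred over the hub (hub top at 278, 235 between the fingers). Descending and gripping.

>>> move_arm(turn=[[0, 0, 0], [0, 0, 0], [0, 0, 0], [0, 0, 0], [0, 0, 0], [0, 0, 0]], dp=[[0, 0, 0], [0, 0, 0.7], [0, 0, 0.7], [0, 0, 0.7], [0, 0, 0.6], [0, 0, 0.15]], jaw=[-1, -1, -1, -1, -1, -1])

```text
clock: 8.53
tool_pos: [0.5506, -0.0254, 0.0336]
eef_rot: [0.148, 0.989, -0.0, -0.002]
contact_force: [-0.5, -0.5, -0.8]
opening: 1.002
```

>>> move_arm(turn=[[0, 0, 0], [0, 0, 0], [0, 0, 0], [0, 0, 0], [0, 0, 0], [0, 0, 0], [0, 0, 0], [0, 0, 0], [0, 0, 0], [0, 0, 0]], dp=[[0, 0, 0], [0, 0, 0], [0, 0, 0], [0, 0, 0], [0, 0, 0], [0, 0, 0], [0, 0, 0], [0, 0, 0], [0, 0, 0], [0, 0, 0]], jaw=[1, 1, 1, 1, 1, 1, 1, 1, 1, 1], newtons=30)

```text
clock: 9.37
tool_pos: [0.5523, -0.025, 0.0357]
eef_rot: [0.148, 0.989, 0.0, 0.0]
contact_force: [1.1, 1.3, 2.4]
opening: 0.376
```

```bash
python3 -c "
from h import *
go(.552,-.025,.035)
snap('wrist','w11.png'); go(.467,-.299,.12)"
```

```text
t 9.37 pos [ 0.5523 -0.025   0.0357] yaw_y 73.0 units [ 0.01 -0.    0.03] F [1.1 1.3 2.4] op 0.38 zdown [ 0.001  0.001 -1.   ]
t 9.42 pos [ 0.5522 -0.025   0.0356] yaw_y 73.0 units [  0.05 -11.47  -3.39] F [0.2 1.1 2.9] op 0.37 zdown [ 0.001  0.001 -1.   ]
```

View pics/w11.png

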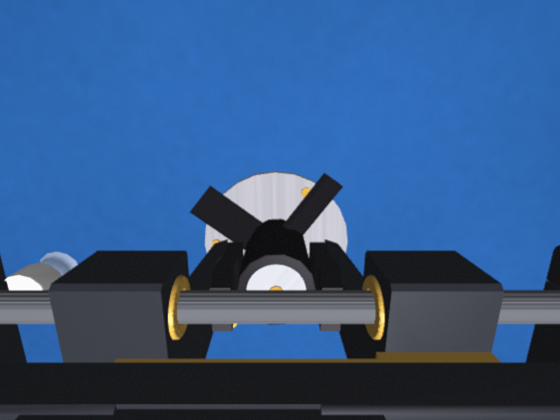

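>>> move_arm(turn=[[0, 0, 0], [0, 0, 0], [0, 0, 0], [0, 0, 0], [0, 0, 0], [0, 0, 0], [0, 0, 0], [0, 0, 0], [0, 0, 0], [0, 0, 0]], dp=[[0, 0, -0.3], [0, 0, -0.5], [0, 0, -0.6], [0, 0, -0.7], [0, 0, -0.7], [0, 0, -0.7], [0, -0.3, -0.5], [0, -0.6, 0], [0, -0.6, 0], [0, -0.7, 0]], jaw=[1, 1, 1, 1, 1, 1, 1, 1, 1, 1])

```text
clock: 10.25
tool_pos: [0.5347, -0.0792, 0.1356]
eef_rot: [0.148, 0.989, -0.0, -0.001]
contact_force: [-0.2, 0.8, -4.1]
opening: 0.374
```

>>> move_arm(turn=[[0, 0, 0], [0, 0, 0], [0, 0, 0], [0, 0, 0], [0, 0, 0], [0, 0, 0], [0, 0, 0], [0, 0, 0], [0, 0, 0], [0, 0, 0]], dp=[[0, -0.8, 0], [0, -0.8, 0], [0, -0.8, 0], [0, -0.8, 0], [0, -0.8, 0], [0, -0.8, 0], [0, -0.8, 0], [0, -0.8, 0], [0, -0.7, 0], [0, -0.6, 0]], jaw=[1, 1, 1, 1, 1, 1, 1, 1, 1, 1])

```text
clock: 11.08
tool_pos: [0.477, -0.2647, 0.135]
eef_rot: [0.149, 0.989, -0.001, -0.001]
contact_force: [0.5, -0.3, -4.2]
opening: 0.379
```

```bash
python3 -c "
from h import *
snap('top','t12.png');snap('scene','s12.png');snap('wrist','w12.png'); go(.467,-.299,.12)"
```

```text
t 11.23 pos [ 0.4773 -0.2643  0.135 ] yaw_y 72.75 units [-0.02 -1.45  0.6 ] F [ 0.8  0.8 -4.2] op 0.37 zdown [-0.002 -0.001 -1.   ]
```

View pics/s12.png

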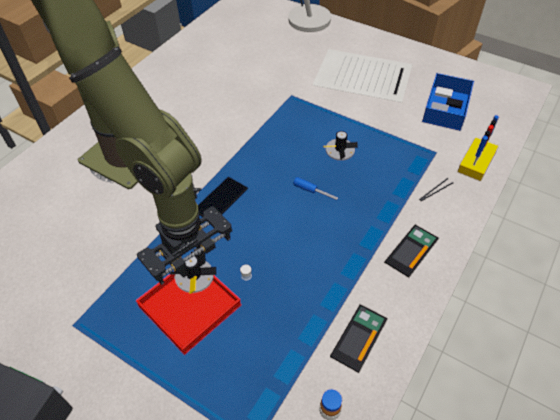

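View pics/w12.png

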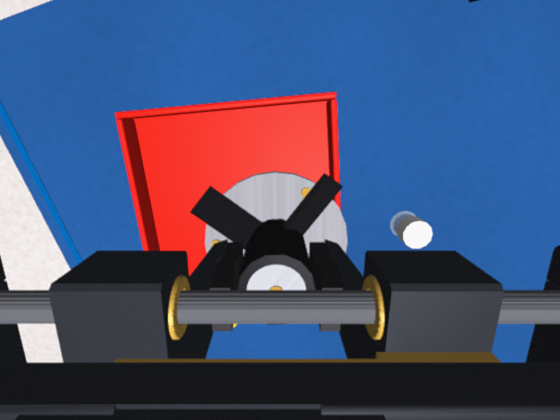

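>>> move_arm(turn=[[0, 0, 0], [0, 0, 0], [0, 0, 0], [0, 0, 0], [0, 0, 0], [0, 0, 0], [0, 0, 0], [0, 0, 0]], dp=[[0, -0.5, 0], [0, -0.6, 0], [0, -0.35, 0], [0, 0, 0.5], [0, 0, 0.7], [0, 0, 0.7], [0, 0, 0.6], [0, 0, 0.4]], jaw=[1, 1, 1, 1, 1, 1, 1, 1])

```text
clock: 11.9
tool_pos: [0.4683, -0.2964, 0.0616]
eef_rot: [0.148, 0.989, 0.0, -0.001]
contact_force: [-0.3, 0.1, -3.7]
opening: 0.375
```

```bash
python3 -c "
from h import *
snap('scene','s13.png');snap('wrist','w13.png'); go(.468,-.2995,.04)"
```

```text
t 12.0 pos [ 0.4678 -0.2961  0.0615] yaw_y 73.02 units [-0.05 -0.13  0.86] F [-0.   0.4 -4.1] op 0.38 zdown [-0.003  0.002 -1.   ]
```

View pics/w13.png

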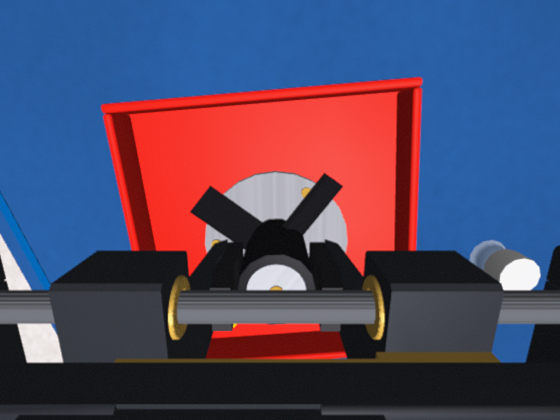

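View pics/s13.png

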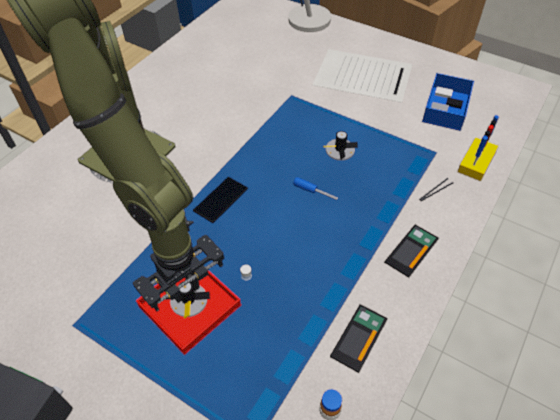

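Centred in the tray. Lowering slowly to contact.

>>> move_arm(turn=[[0, 0, 0], [0, 0, 0], [0, 0, 0], [0, 0, 0], [0, 0, 0]], dp=[[0, -0.1, 0.25], [0, 0, 0.2], [0, 0, 0.1], [0, 0, 0.1], [0, 0, 0]], jaw=[1, 1, 1, 1, 1])

```text
clock: 12.42
tool_pos: [0.468, -0.2992, 0.0465]
eef_rot: [0.148, 0.989, 0.0, -0.0]
contact_force: [0.6, -0.4, -4.0]
opening: 0.378
```

>>> move_arm(turn=[[0, 0, 0], [0, 0, 0], [0, 0, 0]], dp=[[0, 0, 0.08], [0, 0, 0.08], [0, 0, 0]], jaw=[1, 1, 1])

```text
clock: 12.67
tool_pos: [0.468, -0.2992, 0.0425]
eef_rot: [0.148, 0.989, 0.0, -0.0]
contact_force: [-0.2, 1.2, -4.3]
opening: 0.378
```

>>> move_arm(turn=[[0, 0, 0], [0, 0, 0]], dp=[[0, 0, 0.08], [0, 0, 0]], jaw=[1, 1])

```text
clock: 12.83
tool_pos: [0.4683, -0.2993, 0.0407]
eef_rot: [0.148, 0.989, -0.0, 0.0]
contact_force: [-0.3, -0.0, -3.8]
opening: 0.377
```

>>> move_arm(turn=[[0, 0, 0], [0, 0, 0]], dp=[[0, 0, 0.06], [0, 0, 0]], jaw=[1, 1])

```text
clock: 13.0
tool_pos: [0.4683, -0.2994, 0.0405]
eef_rot: [0.148, 0.989, -0.0, 0.0]
contact_force: [-1.9, 1.2, 9.1]
opening: 0.376
```

Contact with the tray floor (force swung from −4 to +9 N). Releasing and rising.

>>> move_arm(turn=[[0, 0, 0], [0, 0, 0], [0, 0, 0], [0, 0, 0], [0, 0, 0], [0, 0, 0], [0, 0, 0], [0, 0, 0], [0, 0, 0], [0, 0, 0]], dp=[[0, 0, -0.04], [0, 0, 0], [0, 0, 0], [0, 0, 0], [0, 0, 0], [0, 0, 0], [0, 0, 0], [0, 0, 0], [0, 0, 0], [0, 0, 0]], jaw=[-1, -1, -1, -1, -1, -1, -1, -1, -1, -1])

```text
clock: 13.83
tool_pos: [0.4681, -0.2993, 0.0401]
eef_rot: [0.148, 0.989, 0.0, -0.0]
contact_force: [-0.3, -0.5, -0.3]
opening: 0.998
```

>>> move_arm(turn=[[0, 0, 0], [0, 0, 0], [0, 0, 0], [0, 0, 0], [0, 0, 0], [0, 0, 0], [0, 0, 0], [0, 0, 0], [0, 0, 0], [0, 0, 0]], dp=[[0, 0, -0.4], [0, 0, -0.7], [0, 0, -0.8], [0, 0, -0.8], [0, 0, -0.8], [0, 0, -0.8], [1, 0, -0.5], [1, 0, 0], [1, 0, 0], [0, 0, 0]], jaw=[-1, -1, -1, -1, -1, -1, -1, -1, -1, -1])

```text
clock: 14.67
tool_pos: [0.3901, -0.2761, 0.1608]
eef_rot: [0.149, 0.989, -0.0, -0.004]
contact_force: [-1.5, -0.0, -0.9]
opening: 1.001
```

```bash
python3 -c "
from h import *
snap('scene','s14.png');snap('top','t14.png'); go(.468,-.2995,.04)"
```

```text
t 14.77 pos [ 0.3959 -0.2775  0.161 ] yaw_y 72.97 units [-3.01  0.    4.84] F [ 1.  -0.3  0.5] op 1.0 zdown [ 0.    -0.001 -1.   ]
```

View pics/s14.png

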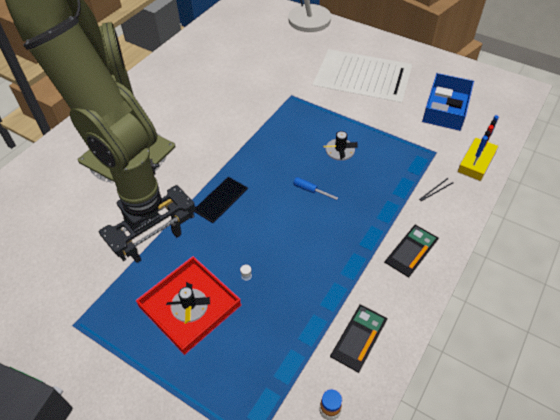

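View pics/t14.png

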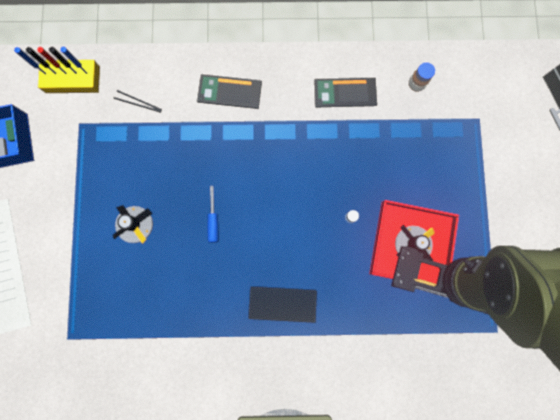

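```bash
python3 -c "
from h import *
print(r.finish_job())"
```

```text
the job is handed in; nothing more can be done
None
```

I flicked both fans where they stood. The binding one is now in the red tray, upright on its foot, and the free one is still standing in its place. I handed the job in at about 14.8 s, well under the 61 s limit.

- **Free fan (the one further to the robot's left):** the pictures showed it turning about 60° or more. It was still turning more than a second after the last touch, so I left it where it was. It spun back the other way after my push, probably because a blade touched the retreating finger, but it kept coasting on its own. I did not measure its angle exactly.
- **Binding fan (the one nearest the middle of the mat):** it turned about 45–50° and then stopped dead. Pictures taken just after the push ended showed no further turning. I gripped it by the hub, set it near the centre of the tray floor, and let go once the force reading showed it had touched down (about 9 N).
- **Last checks:** the final scene and top pictures show the moved fan upright inside the tray walls. The other fan's foot is at the same pixel position as at the start, and the gripper is open and clear of both. The two cameras' position estimates differed by 3–5 mm, well within the tray's clearance of about 38 mm each side. No check failed.

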